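# Set the length gauge against its pinned stop

### The job

Set the length gauge on the bench: press down the black pad in the middle of the sliding carriage to free its brake, and with the pad held down push the carriage along the rail until it stands against the stop with the upright pin. Then let the pad up, so that the brake grips again with the carriage still against that stop. Never force the carriage along while the pad is up, and leave the small things round the rail where they lie.

Things in the scene. Friction and masses are not known exactly. Their poses are not given: they have to be found in the camera images.
- rail: grey metal gauge rail fixed to the bench, 60 mm wide (its x), 420 mm long (its y), 26 mm high, with a scale of fine lines on top. Origin: middle of its underside, on the bench. The carriage slides along its y axis, which lies roughly across the bench.
- carriage (a joint): position of the dark steel carriage along the rail's +y (m), 0 at the rail's middle. The carriage is 80 mm wide (across the rail) and 100 mm long (along it), and has at each end a cross bar 15 mm thick whose top is 54 mm above the bench; between the two bars lies the pad. While the pad is up the brake holds the carriage against 24 to 35 N along the rail; with the pad down it slides with about 2 N and stays where it is left.
- pad (a joint): how far the brake pad is pressed down (m): about 0 when up, 0.006 fully down. A spring lifts it: pressing takes about 5 N at 0.001, 12 N at 0.003 and 15 N at 0.006, where it bottoms; the brake lets go gradually and is free from about 0.003 on, so press it 0.004 to 0.006.
- pad_top (a point): middle of the top of the black ribbed brake pad, 46 mm above the bench when up. The pad is 54 mm across the rail and 66 mm along it, and is open above; along the rail the end bars of the carriage stand 35 mm to either side of this point and rise 8 mm above the raised pad, so a fingertip on the pad can drag the carriage by friction or push against a bar. The side cheeks beside it are lower (39 mm above the bench).
- pin_stop_mid (a point): the stop to go to: steel block clamped over the rail, 76 mm across the rail, 24 mm along it, its top 52 mm above the bench, with an upright pin on top that has a 22 mm wide head (to 86 mm above the bench). The point is the middle of the block's top face. When the carriage touches it, pad_top is 62 mm from this point along the rail. It may stand on either side of the carriage.
- plain_stop_mid (a point): the other stop, an equal block without a pin, on the other side of the carriage; the point is the middle of its top face.
- pliers_red: pliers with red grips, 58 x 165 x 14 mm, lying in front of the rail; loose, to be left alone. Origin: middle of its underside.
- bearing_cup: black hollow sleeve lying on its side, 71 x 71 x 53 mm, in front of the rail; loose, to be left alone. Origin: middle of its underside.
- spacer_ring: small rusty ring, 34 mm wide, 8 mm high, in front of the rail; loose, to be left alone. Origin: middle of its underside.
- bolt_07: grey hex bolt, 20 x 36 x 18 mm, in front of the rail; loose, to be left alone. Origin: middle of its underside.
- bolt_04: grey hex bolt, 16 x 42 x 15 mm, lying behind the rail; loose, to be left alone. Origin: middle of its underside.
- bolt_00: brownish hex bolt, 18 x 37 x 16 mm, lying behind the rail; loose, to be left alone. Origin: middle of its underside.

How it is judged:
By the outcome, as a careful person would: the job done as asked, in the order asked, and still so for the second after the job is handed in, with the robot touching nothing.
It also fails if it takes over 35 s, if anything falls off the work surface, if the arm or the gripper's body presses on something with over 40 N, if the wrist force passes 120 N, or if a joint passes its speed limit or range.

### The arm

A 7-joint arm with a two-finger parallel gripper is mounted at the origin on the work surface; the furniture and walls round the work are solid. World frame = base frame: x ahead of the robot, y to its left, z up, the work surface at z = 0. Lengths are in m, angles in rad, forces in N, time in s.
With the tool pointing down it reaches from about 0.4 to 0.85 m from the base axis. Payload 6.9 kg.
Tool frame: the origin (TCP) lies midway between the tips of the shut fingers; the grasp point (between the pads) lies behind it (ctrl.pinch_z is the z of the grasp point in the tool frame, in m); z points along the fingers, y is the line along which they close (so a half turn about z gives the same grasp; the last joint's range is limited). The gripper opens to 85 mm and grips with 20 to 120 N. Pads are 22 mm wide; open, the fingers measure 114 mm over their backs; the gripper's body (76 mm by 85 mm) begins 54 mm behind the grasp point. The pads swing forward as they close: fully open they stand 13 mm farther back than shut.
Start: joints at [-1.131, 0.507, -0.238, 1.5, 0.126, 1.149, -0.155], TCP at [0.205, 0.59, 0.231] pointing down, gripper open.
Joint ranges: [-3.08, 3.08], [-0.24, 2.05], [-1.43, 1.35], [0, 2.5], [-1.52, 4.66], [0.17, 1.96], [-2.89, 2.89]. Speed limits (rad/s): [2.39, 2.39, 3.14, 3.14, 3.14, 3.14, 3.14].

### API

Orientations are given as a unit quaternion [w, x, y, z].
In Python, from station import ctrl, get_state, vision, ticket, models gives the robot as it stands. Calls block until the motion is done:
- ctrl.movep(position, orientation): joint-space move of the TCP to a pose.
- ctrl.movel(position, frame=None, max_speed=0.15): straight line of the TCP; frame=None keeps the orientation; max_speed is the mean speed in m/s.
- ctrl.set_joints(angles): joint-space move.
- ctrl.ungrasp() and ctrl.close_gripper(force=None): open the fingers fully, or close them until they stop; force is the grip in N (None keeps the last).
- ctrl.pause(seconds).
- ctrl.ik(position, orientation): joint angles nearest the present ones, or None.
- get_state(): the state.
- vision.grab_frame(name): name is "scene" or "top"; returns (picture, depth): 384x512x3 uint8, blue, green, red; 384x512 float32, m along the optical axis (not along the pixel's ray), 0 where there is no reading.
- vision.camera_info(name): a dict with "mtx" (3x3 intrinsics, pixels), "dist_coeffs" ([k1, k2, p1, p2, k3] as OpenCV has them; the pictures are not rectified), "R" (3x3) and "t" (3): a world point X has camera coordinates R X + t. Camera axes: x right, y down, z forward; pixel columns grow to the right and rows downward; lengths in m; the calibration is good to about 2 mm. A picture is of the moment at which its call begins. camera_info takes no time and is no camera call.
A pose or a line that the arm cannot do raises ctrl.Unreachable and nothing moves.
- ticket.close_job(): hands the job in; it is judged then, once.
Trained networks look in the newest picture that a camera, given by its name, has taken for a name from the list of things; names that differ only in an ending like _2 or _b are one class to them, and where a whole thing is asked for, a point or a joint stands for the part that bears it (a point fixed in the world has none). Each returns a list of dicts, best first, with "p" (0 to 1); they miss things now and then, are a little off and sometimes report something else, mostly with a low value. They report only what shows in the picture. A call takes as long as a camera call.
- models.recognise(camera, target): "point" ([column, row] in pixels, amid what is visible of it).
- models.masks_of(camera, target): "mask" (384x512 bool, what is visible of it) and "point" ([column, row] in pixels, amid what is visible of it).
The state is a dict: "time": time; "qpos": joint angles; "qd": joint speeds; "tau": joint torques, N m; "tcp_pos": TCP position; "eef_rot": TCP orientation; "contact_force": force on the tool from outside, world axes, zero at the start; "wrist_torque": the same for the moment, N m; "width": finger opening in m; "gripper_force": force on a finger pad.
Only numpy, scipy, OpenCV 4.12 (cv2) and the standard library are available. Lean on these libraries where they do the work, as an engineer would, in place of code of your own. Each camera call takes 0.05 s, during which the arm holds its last target. There are 200 camera calls.

## Working session

There is one attempt and no reset: what is moved stays moved. The work goes in short steps, each a Python script; the robot and the scene stay as the last script left them, time stands still between calls to the robot, and variables do not carry over. Pictures are saved under pics/ and viewed, at most 10 in all, crops included, and the job is handed in when it is done.

```bash
mkdir -p pics; cat > h.py <<'E'
import numpy as np, cv2
from station import ctrl, get_state, vision, ticket, models
def rays(cam,pts):
    c=vision.camera_info(cam);K=np.array(c["mtx"]);D=np.array(c["dist_coeffs"],float)
    R=np.array(c["R"]);t=np.array(c["t"])
    n=cv2.undistortPoints(np.array(pts,float).reshape(-1,1,2),K,D).reshape(-1,2)
    d=np.c_[n,np.ones(len(n))]
    return R,t,d
def atz(cam,pts,z):
    R,t,d=rays(cam,pts);o=-R.T@t;w=d@R
    return o+w*((z-o[2])/w[:,2])[:,None]
def cloud(cam,depth,mask):
    v,u=np.nonzero(mask&(depth>0));R,t,d=rays(cam,np.c_[u,v])
    return (d*depth[v,u][:,None]-t)@R
E
python3 - <<'E'
from h import *
for c in("top","scene"):
    p,d=vision.grab_frame(c);cv2.imwrite(f"pics/{c}0.png",p);np.save(f"{c}0.npy",d)
    for n in("rail","carriage","pad","pad_top","pin_stop_mid","plain_stop_mid"):
        for r in models.masks_of(c,n)[:2]:
            P=cloud(c,d,r["mask"]);print(c,n,round(r["p"],2),np.round(r["point"]),len(P),np.round(np.median(P,0),3) if len(P) else'', np.round(np.percentile(P,[2,98],axis=0),3).tolist() if len(P) else'')
s=get_state();print(s)
print(ctrl.pinch_z)
E
```

```text
top rail 0.74 [258. 185.] 3694 [0.495 0.06  0.028] [[0.459, -0.129, 0.008], [0.532, 0.275, 0.056]]
top carriage 0.97 [270. 185.] 1257 [0.494 0.024 0.047] [[0.458, -0.022, 0.027], [0.535, 0.071, 0.057]]
top pad 0.72 [274. 182.] 525 [0.498 0.023 0.047] [[0.472, -0.007, 0.044], [0.523, 0.053, 0.05]]
top pad_top 0.82 [272. 185.] 543 [0.497 0.023 0.047] [[0.472, -0.007, 0.044], [0.523, 0.055, 0.05]]
top pin_stop_mid 0.73 [321. 186.] 462 [ 0.49  -0.1    0.053] [[0.447, -0.12, 0.001], [0.536, -0.09, 0.088]]
top plain_stop_mid 0.62 [192. 190.] 360 [0.487 0.228 0.053] [[0.444, 0.217, 0.018], [0.529, 0.241, 0.056]]
scene rail 0.98 [264. 210.] 4456 [0.483 0.019 0.028] [[0.459, -0.133, 0.005], [0.529, 0.217, 0.056]]
scene carriage 0.95 [266. 210.] 1854 [0.481 0.022 0.047] [[0.459, -0.024, 0.019], [0.535, 0.072, 0.056]]
scene pad 0.92 [268. 203.] 541 [0.495 0.027 0.047] [[0.472, -0.002, 0.044], [0.523, 0.058, 0.049]]
scene pad_top 0.93 [265. 205.] 518 [0.496 0.027 0.047] [[0.473, -0.001, 0.045], [0.523, 0.057, 0.049]]
scene pin_stop_mid 0.97 [315. 234.] 963 [ 0.486 -0.104  0.05 ] [[0.445, -0.111,
[... 185 characters left out ...]
.50746563, -0.23761029,  1.50021353,  0.12569282,
        1.14894381, -0.15481303]), 'qd': array([ 3.07318694e-04,  6.57639995e-05,  2.25661715e-03,  6.07158008e-04,
        4.00844323e-04,  1.66753478e-03, -3.75518888e-04]), 'tau': array([-2.49360719e-04, -6.20182443e+01, -2.18462795e+00, -2.49925303e+01,
        1.38572950e-02,  1.72636941e-03,  1.00752260e-05]), 'tcp_pos': array([0.20476245, 0.59047067, 0.23129201]), 'eef_rot': array([-8.98578530e-06,  1.66125789e-01,  9.86104569e-01, -2.50276930e-05]), 'contact_force': array([-0.48496179,  0.20165775,  0.12158784]), 'wrist_torque': array([-0.00743224,  0.02027577, -0.0084875 ]), 'gripper_force': 0.0, 'width': 0.08546695858792897}
-0.0187
```

View pics/top0.png

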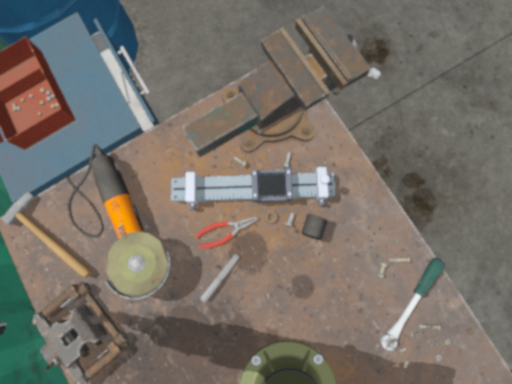

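View pics/scene0.png

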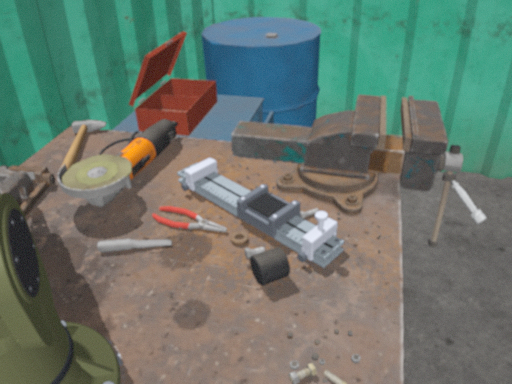

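The top view shows the carriage at about (271,185), the pin stop to its right at (322,184) on the -y side, and the plain stop at (191,188). The scene view agrees, with the pin at (320,218). The way is clear, so I'll get the rail direction and move above the pad with the fingers shut and their narrow side along the rail.

```bash
python3 - <<'E'
from h import *
A={}
for c in("top","scene"):
    p,d=vision.grab_frame(c)
    for n,lo,hi in(("pin_stop_mid",.048,.056),("plain_stop_mid",.048,.056),("pad",.043,.050),("rail",.024,.030)):
        P=cloud(c,d,models.masks_of(c,n)[0]["mask"]);P=P[(P[:,2]>lo)&(P[:,2]<hi)]
        r=cv2.minAreaRect(P[:,:2].astype(np.float32)*1000)
        print(c,n,len(P),np.round(np.array(r[0]),1),np.round(r[1],1),round(r[2],1));A[c,n]=np.array(r[0])/1000
pad=np.mean([A[c,"pad"] for c in("top","scene")],0)
pl=np.mean([A[c,"plain_stop_mid"] for c in("top","scene")],0);pi=np.mean([A[c,"pin_stop_mid"] for c in("top","scene")],0)
u=(pi-pl)/np.linalg.norm(pi-pl);print("pad",pad,"u",u,"travel",(pi-pad)@u-.062)
np.savez("g.npz",pad=pad,u=u,pi=pi)
# tool y perpendicular to rail, z down
best=None
for s in(1,-1):
    y=s*np.array([-u[1],u[0],0]);z=np.array([0,0,-1.]);x=np.cross(y,z)
    from scipy.spatial.transform import Rotation as Ro
    q=Ro.from_matrix(np.c_[x,y,z]).as_quat()[[3,0,1,2]]
    t=pad+.014*u
    j=ctrl.ik([*t,.2],q);j0=get_state()["qpos"];print(q,j)
    if j is not None and (best is None or np.abs(j-j0).max()<best[0]): best=(np.abs(j-j0).max(),q)
q=best[1];np.save("q.npy",q)
ctrl.close_gripper(20)
ctrl.movep([*t,.2],q)
ctrl.movel([*t,.075],max_speed=.15)
s=get_state();print(s["time"],s["tcp_pos"],s["contact_force"],s["width"])
p,d=vision.grab_frame("scene");cv2.imwrite("pics/s1.png",cv2.resize(p[120:300,150:400],None,fx=3,fy=3))
E
```

```text
top pin_stop_mid 0 [0. 0.] [0. 0.] 0.0Traceback (most recent call last):
  File "<stdin>", line 6, in <module>
IndexError: list index out of range
```

The networks missed this time. I'll take the best plausible mask over a few tries.

```bash
cat > m.py <<'E'
from h import *
from scipy.spatial.transform import Rotation as Ro
exp={"pin_stop_mid":(.49,-.1),"plain_stop_mid":(.487,.228),"pad":(.497,.025)}
A={n:[] for n in exp}
for c in("top","scene"):
    for k in range(2):
        p,d=vision.grab_frame(c)
        for n,lo,hi in(("pin_stop_mid",.048,.056),("plain_stop_mid",.048,.056),("pad",.043,.050)):
            for r in models.masks_of(c,n)[:1]:
                P=cloud(c,d,r["mask"]);P=P[(P[:,2]>lo)&(P[:,2]<hi)]
                if len(P)<60: continue
                r=cv2.minAreaRect(P[:,:2].astype(np.float32)*1000)
                print(c,n,len(P),np.round(r[0],1),np.round(r[1],1),round(r[2],1))
                if np.hypot(*(np.array(r[0])/1000-exp[n]))<.02: A[n].append(np.array(r[0])/1000)
pad,pl,pi=[np.mean(A[n],0) for n in("pad","plain_stop_mid","pin_stop_mid")]
u=(pi-pl)/np.linalg.norm(pi-pl);print("pad",pad,"u",u,"travel",(pi-pad)@u-.062)
np.savez("g.npz",pad=pad,u=u,pi=pi)
best=None;t=pad+.014*u
for s in(1,-1):
    y=s*np.array([-u[1],u[0],0]);z=np.array([0,0,-1.]);x=np.cross(y,z)
    q=Ro.from_matrix(np.c_[x,y,z]).as_quat()[[3,0,1,2]]
    j=ctrl.ik([*t,.2],q);j0=get_state()["qpos"];print(q,j)
    if j is not None and (best is None or np.abs(j-j0).max()<best[0]): best=(np.abs(j-j0).max(),q)
q=best[1];np.save("q.npy",q)
ctrl.close_gripper(20)
ctrl.movep([*t,.2],q)
ctrl.movel([*t,.075],max_speed=.15)
s=get_state();print(s["time"],s["tcp_pos"],s["contact_force"],s["width"])
p,d=vision.grab_frame("scene");cv2.imwrite("pics/s1.png",cv2.resize(p[120:300,150:400],None,fx=3,fy=3))
E
python3 m.py
```

```text
top pin_stop_mid 232 [ 499.1 -101.8] [74.1 24.1] 0.2
top plain_stop_mid 268 [495.6 229.5] [74.7 23.8] 1.6
top pad 527 [498.2  24.8] [65.7 54.2] 89.4
top pin_stop_mid 229 [ 499.1 -102. ] [75.2 24.2] 0.7
top plain_stop_mid 280 [495.4 229.6] [74.2 23.9] 0.6
top pad 539 [498.5  23.3] [54.3 68.1] 0.6
scene pin_stop_mid 367 [498.1 -99.5] [24.7 75.5] 89.3
scene plain_stop_mid 216 [494. 230.] [24.8 74.5] 89.8
scene pin_stop_mid 379 [497.7 -99.6] [24.1 75.3] 89.2
scene plain_stop_mid 201 [494.5 229.3] [72.6 22.6] 0.4
scene pad 527 [499.1  28.3] [55.4 63. ] 0.2
pad [0.49861447 0.02545038] u [ 0.0109922  -0.99993958] travel 0.06417853699600551
[0.         0.70320971 0.71098249 0.        ] [-0.2864568   0.35350159  0.2962401   1.87756674 -0.12653967  0.92859934
  0.07947329]
[-0.          0.71098249 -0.70320971  0.        ] [ 0.23379674  0.35976507 -0.42195221  1.87114433  0.17851793  0.94750567
  2.88366687]
5.7167 [0.49925432 0.01147841 0.07557497] [ 0.4222627  -0.59303856  0.40142089] 3.2379865221335366e-06
```

View pics/s1.png

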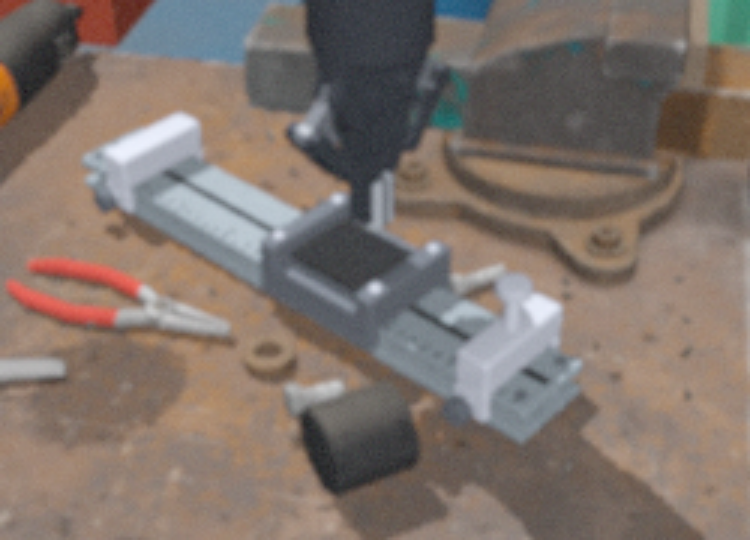

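The shut fingertips are about 30 mm above the pad (crop (375,205), pad at (350,255)), and nothing is in the way. Next I'll press in small steps, reading the force.

```bash
python3 - <<'E'
from h import *
g=np.load("g.npz");u=g["u"];t=g["pad"]+.014*u
ctrl.movel([*t,.051],max_speed=.1)
z=.047
for k in range(14):
    ctrl.movel([*t,z],max_speed=.03)
    s=get_state();f=s["contact_force"];print(round(s["time"],2),round(z,4),np.round(s["tcp_pos"],4),np.round(f,1))
    if f[2]>13.8 or f[2]>25: break
    z-=.001
print("cmd z",z)
E
```

```text
6.44 0.047 [0.4989 0.0115 0.0472] [0.  0.1 0.5]
6.69 0.046 [0.4989 0.0115 0.0461] [ 0.9  0.  -0.1]
6.94 0.045 [0.4989 0.0114 0.0452] [0.1 0.4 4.6]
7.19 0.044 [0.4989 0.0115 0.0443] [-1.6  0.2  7.1]
7.44 0.043 [0.4989 0.0114 0.0436] [-3.1  0.  11.2]
7.69 0.042 [0.499  0.0114 0.0427] [-2.8  0.1 12.6]
7.94 0.041 [0.499  0.0114 0.0418] [-3.1 -0.7 13.7]
8.19 0.04 [0.499  0.0114 0.0408] [-2.8  0.1 13.2]
8.44 0.039 [0.499  0.0114 0.04  ] [-3.7 -0.  15.6]
cmd z 0.03899999999999999
```

The pad is down about 5.5 mm at 15 N, so the brake is free. Now I'll push toward the pin stop and watch the force along the rail.

```bash
python3 - <<'E'
from h import *
g=np.load("g.npz");u=g["u"];t=g["pad"]+.014*u;z=.039
U=np.r_[u,0]
def rep(d):
    s=get_state();f=s["contact_force"];a=-f@U
    print(round(s["time"],2),round(d,4),np.round(s["tcp_pos"],4),np.round(f,1),round(a,1));return a
d=0;ok=True
for d in (.006,.012,.024,.036,.046,.054):
    ctrl.movel([*(t+d*u),z],max_speed=.04)
    if rep(d)>12: break
while d<.085:
    d+=.001
    ctrl.movel([*(t+d*u),z],max_speed=.03)
    a=rep(d)
    if a>10: break
np.save("d.npy",d)
p,_=vision.grab_frame("scene");cv2.imwrite("pics/s2.png",cv2.resize(p[120:300,150:400],None,fx=3,fy=3))
E
```

```text
8.74 0.006 [0.499 0.005 0.04 ] [-3.4 -1.2 14.7] -1.2
9.04 0.012 [ 0.4991 -0.0011  0.04  ] [-3.4 -1.6 15.9] -1.6
9.49 0.024 [ 0.4992 -0.0133  0.04  ] [-2.5 -1.2 15.8] -1.2
9.94 0.036 [ 0.4993 -0.0253  0.04  ] [-2.4 -1.3 14.7] -1.3
10.34 0.046 [ 0.4994 -0.0353  0.04  ] [-3.6 -1.9 15.6] -1.8
10.69 0.054 [ 0.4994 -0.0433  0.04  ] [-3.9 -1.1 15.5] -1.1
10.94 0.055 [ 0.4994 -0.0438  0.04  ] [-3.6 -0.6 14.4] -0.6
11.19 0.056 [ 0.4994 -0.0445  0.04  ] [-3.8  0.9 15.7] 0.9
11.44 0.057 [ 0.4994 -0.0455  0.04  ] [-3.5  1.1 15.8] 1.1
11.69 0.058 [ 0.4994 -0.0464  0.04  ] [-4.5  1.  16.6] 1.0
11.94 0.059 [ 0.4994 -0.0474  0.04  ] [-3.9  0.8 15.5] 0.9
12.19 0.06 [ 0.4994 -0.0484  0.04  ] [-4.1  0.9 16.3] 0.9
12.44 0.061 [ 0.4995 -0.0494  0.04  ] [-3.6  1.  14.9] 1.0
12.69 0.062 [ 0.4995 -0.0504  0.04  ] [-3.2  2.2 15. ] 2.3
12.94 0.063 [ 0.4995 -0.0514  0.04  ] [-4.   0.4 15.1] 0.4
13.19 0.064 [ 0.4995 -0.0525  0.04  ] [-3.7  0.9 15.2] 0.9
13.44 0.065 [ 0.4995 -0.0529  0.04  ] [-3.6  1.7 15.9] 1.8
13.69 0.066 [ 0.4995 -0.053   0.04  ] [-3.8  4.1 15.9] 4.2
13.94 0.067 [ 0.4995 -0.0531  0.04  ] [-3.8  7.5 17.5] 7.5
14.19 0.068 [ 0.4995 -0.0532  0.04  ] [-2.7 11.  16.6] 11.0
```

View pics/s2.png

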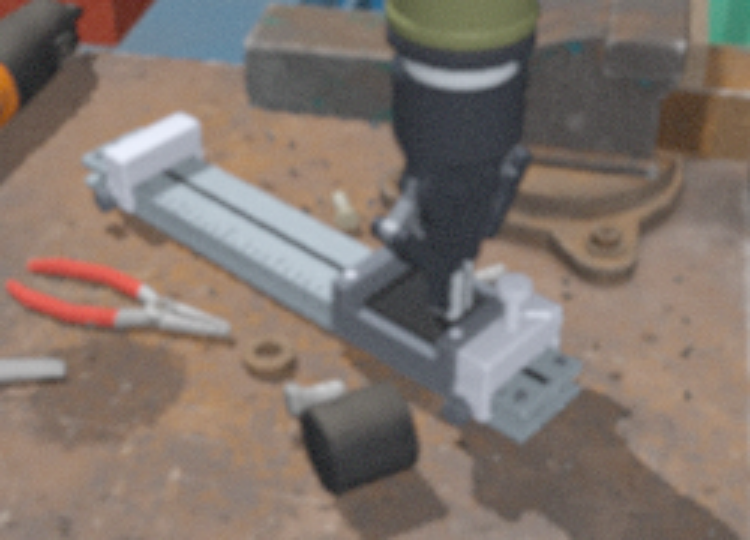

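The carriage is against the pin stop: its travel ended at 64 mm as predicted, and the force climbs with no further motion. Now I'll lift straight up, check, and hand in.

```bash
python3 - <<'E'
from h import *
g=np.load("g.npz");u=g["u"];t=g["pad"]+.014*u;d=float(np.load("d.npy"))-.0005
p=t+d*u
for z in(.042,.044,.046,.050):
    ctrl.movel([*p,z],max_speed=.03);s=get_state();print(round(s["time"],2),np.round(s["tcp_pos"],4),np.round(s["contact_force"],1))
ctrl.movel([*p,.2],max_speed=.15)
ctrl.movel([p[0]-.02,p[1]+.25,.25],max_speed=.2)
s=get_state();print(s["time"],s["contact_force"])
im,dp=vision.grab_frame("top");cv2.imwrite("pics/t3.png",cv2.resize(im[130:250,150:360],None,fx=3.5,fy=3.5))
for n,lo,hi in(("pad",.036,.050),("carriage",.050,.058),("pin_stop_mid",.048,.056)):
    for r in models.masks_of("top",n)[:1]:
        P=cloud("top",dp,r["mask"]);P=P[(P[:,2]>lo)&(P[:,2]<hi)]
        print(n,np.round(np.median(P,0),4),np.round(np.percentile(P[:,1],[1,99]),4))
E
```

```text
14.49 [ 0.4995 -0.0532  0.0428] [-2.2  7.5 11.8]
14.74 [ 0.4997 -0.0543  0.0444] [0.1 5.9 6.7]
14.99 [ 0.4995 -0.0563  0.046 ] [-0.7  0.6  0. ]
15.28 [ 0.4995 -0.0563  0.0501] [-0.5 -0.4 -0.5]
17.85 [ 0.36555724 -0.75218352 -0.05513378]
pad [ 0.4986 -0.0399  0.0469] [-0.0722 -0.0075]
carriage [ 0.4975 -0.0479  0.0547] [-0.09    0.0097]
pin_stop_mid [ 0.4921 -0.1     0.0534] [-0.1138 -0.088 ]
```

View pics/t3.png

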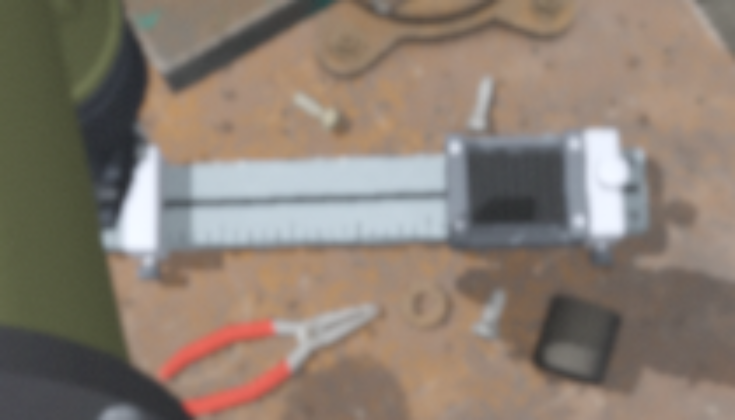

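The carriage (448–585) meets the pin stop block (585–622) with no gap. The pad is up (0.047 m) and the small things lie where they were.

```bash
python3 -c "
from h import *
print(ticket.close_job())"
```

```text
the job is handed in; nothing more can be done
None
```

I pushed the carriage against the pin stop with the pad held down, then let the pad up so the brake grips again, left the small things alone, and handed the job in at about 18 s; no verdict was returned.

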